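# Set the weld scanner to its mark and open the couplant valve two turns

### The arm

A 6-joint arm with a two-finger parallel gripper is mounted at the origin on the work surface. World frame = base frame: x ahead of the robot, y to its left, z up, the work surface at z = 0. Lengths are in m, angles in rad, forces in N, time in s.
With the tool pointing down it reaches from about 0.4 to 0.825 m from the base axis. Payload 7 kg.
Tool frame: the origin (TCP) lies at the very end of the fingers, on their centre line; the grasp point (between the pads) lies 19 mm behind it (arm.pinch_z is the z of the grasp point in the tool frame, in m); z points along the fingers, y is the direction in which the jaws open and shut (so a half turn about z gives the same grasp; the last joint's range is limited). The gripper opens to 88 mm and grips with 3 to 60 N. Pads are 19 mm wide; open, the fingers measure 130 mm over their backs; the gripper's body (78 mm by 193 mm) begins 47 mm behind the grasp point.
Start: joints at [1.556, 0.359, 0.012, 0, -1.224, -0.288], TCP at [0.201, 0.644, 0.227] pointing down, gripper open.
Joint ranges: [-3.07, 3.07], [-1.43, 2.12], [-1.02, 1.25], [-3.03, 1.67], [-3.05, -0], [-3.03, 3.03]. Speed limits (rad/s): [2.39, 2.39, 3.01, 3.14, 3.14, 3.14].

### API

Orientations are given as [roll, pitch, yaw] about the fixed x, y, z axes, in that order (R = Rz(yaw) Ry(pitch) Rx(roll)).
In Python, from station import arm gives the robot as it stands.
- The arm moves only by the tool drive_tool, never from a script. Its argument "targets" is a list of rows, each a list of 6 numbers: the shift along the world's x, y, z in units of 0.04 m (1.0 is 0.04 m), then the turn, a rotation vector about the world's x, y, z in units of 6 degrees (1.0 is 6 degrees). In form: [[x, y, z, wx, wy, wz], ...]. A call has 1 to 5 rows; each row shifts and turns the commanded pose from where the row before left it; what a row does not reach is not made up. A row lasts 1/8 s, in which the tool goes at most 62.5 mm and 10.7 degrees, less where a joint would pass 70% of its speed; a pose out of reach is approached as far as the arm can. A call with a number of a shift or a turn outside -1 to 1 is refused whole. A call with a gripper value outside its range is refused whole. "claw" is the opening, from 0 (shut) to 1 (fully open), set as the call begins (left out, the last holds). The fingers move at their own pace and stop on an object; "newtons" is the grip in N (left out, the last holds). Time passes only in rows, so rows that do not move let the fingers close. It gives the time, the measured TCP pose, the force and the opening at its end, in the units of the state.
- arm.get_state(): the state, without advancing time (a new reading comes with each control period).
- arm.grab_frame(name): name is "side" or "top"; returns (picture, depth): 420x560x3 uint8, red, green, blue; 420x560 float32, m along the optical axis (not along the pixel's ray), 0 where there is no reading.
- arm.get_calibration(name): a dict with "mtx" (3x3 intrinsics, pixels), "origin" and "rotation" of the camera in the world. Camera axes: x right, y up, looking along -z (the intrinsics and any distortion apply to the point x, -y, -z); pixel columns grow to the right and rows downward; lengths in m; the calibration is good to about 2 mm. A picture is of the moment at which its call begins. get_calibration takes no time and is no camera call.
- arm.job_done(): hands the job in, once; it reports no verdict.
Trained networks look in the newest picture that a camera, given by its name, has taken for a name from the list of things; names that differ only in an ending like _2 or _b are one class to them, and where a whole thing is asked for, a point or a joint stands for the part that bears it (a point fixed in the world has none). Each returns a list of dicts, best first, with "score" (0 to 1); they miss things now and then, are a little off and sometimes report something else, mostly with a low value. They report only what shows in the picture. A call takes as long as a camera call. They do not tell look-alikes from the thing itself.
- arm.search_frame(target, camera): "point" ([x, y, z] in m, in the coordinates of the camera as it stood for that picture, good to about 4 mm: the middle of the surface that is visible of it).
- arm.cut_out(target, camera): "pixels" (420x560 bool, what is visible of it).
- arm.landmark_of(target, camera): "point" ([x, y, z] in m, in the coordinates of the camera as it stood for that picture, good to about 4 mm: a listed point, or the origin of a listed thing).
The state is a dict: "t": time; "q": joint angles; "qd": joint speeds; "joint_efforts": joint torques, N m; "eef_pos": TCP position; "ee_rot": TCP orientation; "force": force on the tool from outside, world axes, zero at the start; "moment": the same for the moment, N m; "width": finger opening in m.
Only numpy, scipy, OpenCV 4.12 (cv2) and the standard library are available. Lean on these libraries where they do the work, as an engineer would, in place of code of your own. Each camera call takes 0.05 s, during which the arm holds its last target. There are 200 camera calls.

### The job

Unlock the orange clamp lever on the probe carriage, slide the carriage along its rail until its white line is level with the yellow mark, and swing the lever fully back to lock it there. Then turn the red valve wheel clockwise by its white crank handle until it is fully shut at its stop, back it off counter-clockwise exactly two full turns, and finish while still gripping the handle at that setting, without letting go. Leave the loose things on the bench where they are.

Things in the scene. Friction and masses are not known exactly. Their poses are not given: they have to be found in the camera images.
- scan_rail: Scan bench, fixed to the table (it stands at a different place and yaw each time): grey bed 190 x 340 x 10 mm with a 30 mm wide aluminium guide rail, top 32 mm above the table, along the bench's y axis, and a welded steel plate beside the rail at its +x side. Origin on the table, below the middle of the rail; z up. End stops at both rail ends, 44 mm high.
- carriage (a joint): Position of the blue probe carriage along the rail (m): 0 at the middle of the rail, from -0.1 to 0.1, growing along the bench's +y. Slides with about 1.5 N of friction when the clamp is free, held firmly by the clamp when it is locked (at 20 N it creeps about 1 mm per second). Starts on the +y side of the mark. The carriage's top is 54 mm above the table.
- carriage_line (a point): The point on the carriage's white index line over the steel probe, 85 mm to the +x side of the rail's middle and 56 mm above the table. It moves with the carriage; its y in the bench frame equals the carriage's joint value. A 12 mm thick brass plug, its top 78 mm above the table, stands here.
- clamp (a joint): Angle of the orange clamp lever on the carriage (rad): 0 locked, its arm along the rail towards the bench's +y; 1.2 unlocked at its stop, swung counter-clockwise (from above) outwards to the bench's -x. Vertical pivot 27 mm to the -x side of the rail's middle, level along the rail with the carriage's line. The last 0.4 rad squeeze the brake; it stays where it is left (friction 0.12 Nm).
- clamp_post (a point): Grip point on the upright round orange post at the lever's free end, 75 mm from the pivot. Post 16 mm thick, from the lever arm (top 67 mm above the table) up to 107 mm; this point at 92 mm. With the clamp free the carriage can be drawn along by this post: towards the bench's -y this presses the lever against its open stop.
- mark: Yellow upright flag 20 x 12 mm, 40 mm tall, with a black line across its top, fixed on the far (+x) edge of the bench bed, 118 mm to the +x side of the rail's middle. Origin at the centre of its underside, 10 mm above the table; axes as the bench's. The carriage is at the mark when its line has the same position along the bench's y axis as this origin.
- valve_base: Couplant valve, fixed to the table: steel foot plate 110 x 110 x 10 mm, brass body with a pipe stub along its y axis to either side (180 mm over all, 53 mm high). Origin on the table under the vertical stem on which the red wheel turns. Place and yaw differ each time.
- valve (a joint): Angle of the red valve wheel (rad): 0 shut, at its hard stop; grows as it is opened, counter-clockwise from above; one turn is 6.283. At 0 the crank handle lies towards +x of the valve base, at angle a it lies turned by a counter-clockwise from there. Turns with about 0.1 Nm of friction and stays where it is left. It starts between 1.6 and 5 rad open.
- handle: Upright white crank handle on the wheel: a round sleeve 20 mm thick, 46 mm tall, from 104 to 150 mm above the table, its axis 45 mm from the wheel's axis. Origin at the centre of its underside (104 mm up). It spins freely on its own pin, so it can stay gripped by a hand that keeps its yaw while led round the circle. Nothing else of the wheel (107 mm across) is above 101 mm.
- tub: Bystander: empty clear plastic tub, 124 mm across, 75 mm tall, open at the top. Origin at the centre of its underside.
- tub_lid: Bystander: pale green round lid, 140 mm across, 8 mm thick, lying on the table. Origin at the centre of its underside.
- paint_brush: Bystander: flat brush with blue handle, 190 mm long, lying on the table along its x axis.
- cal_block: Bystander: stepped steel calibration block, 75 x 25 mm, 42 mm high. Origin at the centre of its underside.
- probe_case: Bystander: grey and white case 130 x 90 x 47 mm. Origin at the centre of its underside.
- ruler: Bystander: short steel ruler 160 x 25 x 4 mm, long along its y axis, lying on the table. Origin at the centre of its underside.
Mind the look-alikes: they are no part of the job. What is shaped like the valve_base but turquoise is not meant.

How it is judged:
On the way, in this order (a step that is already met when the one before it is completed fails the run):
1. the clamp lever is swung open (value of joint clamp above 0.8 rad), for 0.1 s.
2. the carriage is level with the mark (y of carriage_line in the frame of mark between -0.007 and 0.007 m), for 0.2 s.
3. the clamp lever is locked again with the carriage level with the mark (all of step 2 and value of joint clamp below 0.12 rad), for 0.2 s.
4. the valve is shut at its stop (value of joint valve below 0.1 rad), for 0.1 s.
At the end, for the whole second after the job is handed in: The valve stands two full turns open (12.57 rad, within 0.3 rad), at rest, with the handle between the fingers and gripped with more than 3 N; the carriage's line is within 7 mm of the mark along the rail and the clamp lever is locked (below 0.12 rad) (all of step 3 and value of joint valve between 12.27 and 12.87 rad and velocity of joint valve between -0.1 and 0.1 rad/s and contact force between the fingers and handle above 3 N and horizontal distance between the grasp point and handle below 0.018 m); the arm keeps its last pose, push and grip.
It fails at once if a loose bystander is shifted by more than 40 mm (distance of any of tub, tub_lid, paint_brush, cal_block, probe_case, ruler from where it was at the start of the episode above 0.04 m).
It also fails if it takes over 72 s, if anything falls off the work surface, if the arm or the gripper's body presses on something with over 40 N, if the wrist force passes 120 N, or if a joint passes its speed limit or range.

## Working session

There is one attempt and no reset: what is moved stays moved. The work goes in short steps, Python scripts to look and compute and a tool call to move; the robot and the scene stay as the last step left them, time stands still between calls to the robot, and variables do not carry over. Pictures are saved under pics/ and viewed, about 8 in all and at most 12, crops included, and the job is handed in when it is done.

Besides the shell and the picture viewer there is one more tool, called after "Request:" as a command line: name --pt "numbers of a row" for each row, then --argument value for the rest. drive_tool: Moves the arm, as the interface text tells. Shifts and turns lie within -1 to 1; 1 stands for 0.04 m of shift or 6 degrees of turn. Its arguments: {"type":"object","properties":{"targets":{"type":"array"},"claw":{"type":"number"},"newtons":{"type":"number"}},"required":["targets"]}

```bash
ls; mkdir -p pics; cat > h.py <<'E'
import numpy as np, cv2
from station import arm
def w(cam,p):
    c=arm.get_calibration(cam); return np.array(c["origin"])+np.array(c["rotation"])@np.array(p)
def unproj(cam,u,v,d):
    c=arm.get_calibration(cam); K=np.array(c["mtx"])
    return w(cam,[(u-K[0,2])/K[0,0]*d, -(v-K[1,2])/K[1,1]*d, -d])
def at_z(cam,u,v,z):
    o=w(cam,[0,0,0]); r=unproj(cam,u,v,1.)-o; return o+r*(z-o[2])/r[2]
def lm(t,cam):
    return [(round(x["score"],2),w(cam,x["point"]).round(3).tolist()) for x in arm.landmark_of(t,cam)[:4]]
def save(cam,n):
    im,d=arm.grab_frame(cam); cv2.imwrite(f"pics/{n}.png",im[:,:,::-1]); return im,d
E
python3 - <<'E'
from h import *
for c in("top","side"):
    save(c,c+"0")
    k=arm.get_calibration(c); print(c,np.round(k["origin"],3),np.round(k["rotation"],2).tolist(),np.round(k["mtx"],1).tolist())
    for t in("scan_rail","carriage_line","clamp_post","mark","valve_base","handle","tub","tub_lid","paint_brush","cal_block","probe_case","ruler"): print(t,lm(t,c))
a=cv2.imread("pics/top0.png"); 
print(arm.get_state())
E
```

```text
pics
top [0.395 0.116 1.125] [0.11, -0.01, -1.58] [[460.1, 0.0, 277.9], [0.0, 460.1, 215.0], [0.0, 0.0, 1.0]]
scan_rail [(0.88, [2.224, 1.946, 2.955])]
carriage_line [(0.68, [2.141, 1.863, 2.872])]
clamp_post [(0.87, [2.064, 1.786, 2.795])]
mark [(0.66, [2.237, 1.959, 2.968])]
valve_base [(0.93, [2.2, 1.922, 2.931]), (0.81, [2.17, 1.892, 2.901]), (0.74, [2.17, 1.892, 2.901])]
handle [(0.64, [2.002, 1.724, 2.733]), (0.62, [2.04, 1.762, 2.771])]
tub [(0.77, [2.196, 1.918, 2.927])]
tub_lid [(0.89, [2.104, 1.826, 2.835]), (0.29, [2.195, 1.917, 2.926])]
paint_brush [(0.78, [2.105, 1.827, 2.836])]
cal_block [(0.71, [2.223, 1.945, 2.954])]
probe_case [(0.78, [2.154, 1.876, 2.884])]
ruler [(0.89, [2.166, 1.888, 2.897])]
side [ 0.255 -0.8    0.627] [1.05, 0.01, -0.29] [[436.3, 0.0, 278.0], [0.0, 436.3, 208.4], [0.0, 0.0, 1.0]]
scan_rail [(0.74, [0.665, -0.39, 1.037])]
carriage_line [(0.85, [0.741, -0.315, 1.112])]
clamp_post [(0.57, [0.613, -0.442, 0.985])]
mark [(0.51, [0.792, -0.263, 1.164])]
valve_base [(0.83, [0.423, -0.632, 0.795]), (0.82, [0.59, -0.466, 0.961])]
handle [(0.85, [0.455, -
[... 265 characters left out ...]
61, [0.456, -0.599, 0.828]), (0.31, [0.739, -0.316, 1.111])]
{'t': 1.3, 'q': array([ 1.55609371e+00,  3.58605686e-01,  1.18935913e-02, -1.58064291e-05,
       -1.22411093e+00, -2.88109953e-01]), 'qd': array([-0.00027046,  0.00164022,  0.00030882,  0.00049337,  0.0005065 ,
       -0.00011007]), 'joint_efforts': array([-1.49707863e-03, -5.82379568e+01,  2.93304920e+01,  7.00250119e+00,
        1.26289279e-02, -2.87021010e-05]), 'eef_pos': array([0.20128804, 0.64425558, 0.22655192]), 'ee_rot': array([ 3.14156283e+00,  6.66679250e-06, -3.02817944e-01]), 'force': array([-0.009596  ,  0.45697018, -0.22722383]), 'moment': array([ 0.02989907, -0.03891564, -0.03575609]), 'width': 0.08765466531102599}
```

The camera rotation is given as roll, pitch and yaw, so I'll convert it that way.

```bash
sed -i 's/^from station import arm/from station import arm\nfrom scipy.spatial.transform import Rotation as Ro/; s/np.array(c\["rotation"\])@np.array(p)/Ro.from_euler("xyz",c["rotation"]).apply(p)/' h.py
python3 - <<'E'
from h import *
for c in("top","side"):
    save(c,c+"1")
    print(c)
    for t in("scan_rail","carriage_line","clamp_post","mark","valve_base","handle","tub","tub_lid","paint_brush","cal_block","probe_case","ruler"): print(t,lm(t,c))
E
```

```text
top
scan_rail [(0.63, [0.586, -0.185, 0.001])]
carriage_line [(0.84, [0.666, -0.104, 0.055])]
clamp_post [(0.77, [0.554, -0.033, 0.091])]
mark [(0.58, [0.696, -0.252, 0.012]), (0.35, [0.545, 0.234, 0.109])]
valve_base [(0.92, [0.35, -0.272, 0.001]), (0.76, [0.533, 0.193, 0.001])]
handle [(0.52, [0.392, -0.284, 0.103]), (0.47, [0.542, 0.238, 0.106]), (0.46, [0.612, 0.434, 0.0]), (0.28, [0.587, -0.184, 0.003])]
tub [(0.85, [0.737, 0.221, -0.0]), (0.56, [0.342, 0.49, -0.002])]
tub_lid [(0.97, [0.34, 0.49, -0.001])]
paint_brush [(0.65, [0.246, 0.332, -0.001]), (0.3, [0.694, -0.254, 0.012])]
cal_block [(0.83, [0.767, 0.106, -0.0]), (0.42, [0.529, 0.194, 0.002])]
probe_case [(0.74, [0.612, 0.431, -0.001])]
ruler [(0.9, [0.403, 0.064, -0.001]), (0.62, [0.246, 0.334, -0.003])]
side
scan_rail [(0.89, [0.581, -0.181, -0.001]), (0.73, [0.697, -0.258, 0.008]), (0.44, [0.663, -0.102, 0.052]), (0.39, [0.252, 0.332, -0.002])]
carriage_line [(0.69, [0.668, -0.104, 0.055])]
clamp_post [(0.91, [0.553, -0.031, 0.091])]
mark [(0.58, [0.7, -0.255, 0.008])]
valve_base [(0.95, [0.533, 0.195, 0.0]), (0.77, [0.35, -0.271, 0.0]), (0.62, [0.542, 0.238, 0.104])]
handle [(0.68, [0.615, 0.433, 0.002]), (0.66, [0.555, -0.032, 0.093]), (0.52, [0.544, 0.239, 0.102])]
tub [(0.79, [0.738, 0.224, 0.0])]
tub_lid [(0.69, [0.344, 0.498, -0.002])]
paint_brush [(0.86, [0.25, 0.331, -0.002]), (0.21, [0.346, 0.499, 0.001])]
cal_block [(0.58, [0.761, 0.104, -0.0])]
probe_case [(0.86, [0.615, 0.432, 0.001])]
ruler [(0.84, [0.401, 0.061, 0.001])]
```

View pics/top0.png

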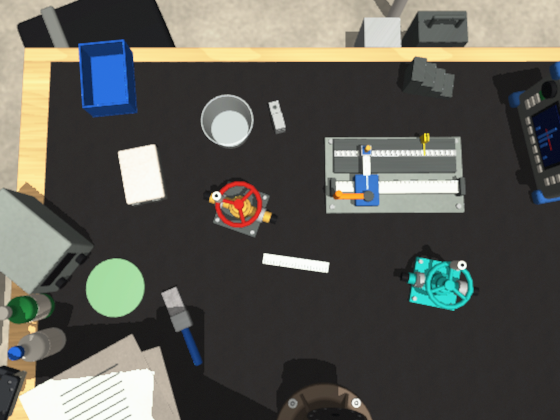

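View pics/side0.png

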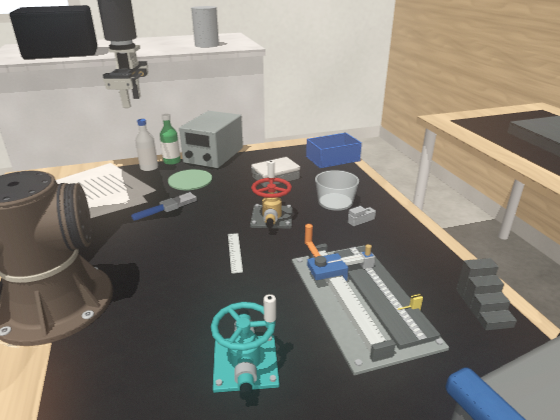

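Top view: the red valve is at about (240,205), its white handle at (216,195). The turquoise look-alike is at (442,284) and not meant. The carriage is at (367,190), the orange post at about (337,195) and the yellow mark at (426,142). Next I refine the bench yaw and the points from depth, with one enlarged crop to confirm.

```bash
cat >> h.py <<'E'
def cloud(cam,d):
    c=arm.get_calibration(cam); K=np.array(c["mtx"]); v,u=np.mgrid[:420,:560]
    P=np.stack([(u-K[0,2])/K[0,0]*d,-(v-K[1,2])/K[1,1]*d,-d],-1).reshape(-1,3)
    P=w(cam,P).reshape(420,560,3); P[d<=0]=np.nan; return P
def near(P,c,r): return np.hypot(P[...,0]-c[0],P[...,1]-c[1])<r
def rep(n,P,m): print(n,m.sum(),np.nanmedian(P[m],0).round(4),((np.nanmin(P[m],0)+np.nanmax(P[m],0))/2).round(4)) if m.sum() else print(n,0)
def look(cam,n,post=(.554,-.032),handle=(.543,.2385)):
    im,d=save(cam,n); P=cloud(cam,d); z=P[...,2]; h=cv2.cvtColor(im,cv2.COLOR_RGB2HSV); H,S,V=[h[...,i].astype(int) for i in range(3)]
    rep("post",P,near(P,post,.05)&(z>.100)&(z<.115)&(S>120)&(H<22))
    rep("handle",P,near(P,handle,.07)&(z>.140)&(z<.16))
    rep("mark",P,near(P,(.698,-.254),.04)&(z>.044)&(z<.056))
    rep("plug",P,near(P,(.667,-.18),.12)&(z>.072)&(z<.085))
    return im,d,P,H,S,V
E
python3 - <<'E'
from h import *
for c in("top","side"):
    print(c); im,d,P,H,S,V=look(c,c+"2"); z=P[...,2]
    m=near(P,(.584,-.183),.25)&(z>.006)&(z<.015)
    r=cv2.minAreaRect(P[m][:,:2].astype(np.float32)); print("bed",m.sum(),r)
    m=near(P,(.584,-.183),.25)&(z>.029)&(z<.035)
    q=P[m][:,:2].astype(np.float32); print("rail",m.sum(),cv2.fitLine(q,cv2.DIST_HUBER,0,.01,.01).ravel())
    m=near(P,(.584,-.1),.1)&(z>.050)&(z<.060)&(H>95)&(H<130)&(S>100); rep("carr",P,m)
a=cv2.imread("pics/top2.png"); s=cv2.imread("pics/side2.png")
cv2.imwrite("pics/c1.png",np.hstack([cv2.resize(a[120:230,310:480],(510,330),interpolation=3),cv2.resize(a[160:250,190:280],(290,330),interpolation=3)]))
E
```

```text
top
post 42 [ 0.5522 -0.0302  0.1074] [ 0.5521 -0.0308  0.106 ]
handle 66 [0.542  0.2371 0.1488] [0.5422 0.2371 0.148 ]
mark 49 [ 0.6974 -0.2522  0.0501] [ 0.6982 -0.2527  0.0493]
plug 24 [ 0.6647 -0.1043  0.0784] [ 0.6642 -0.1059  0.0779]
bed 4234 ((0.5871155261993408, -0.1921042799949646), (0.489766925573349, 0.4671173393726349), 24.147268295288086)
rail 1228 [ 0.02357117 -0.9997222   0.58114123 -0.22861652]
carr 544 [ 0.5767 -0.1065  0.0542] [ 0.6044 -0.1053  0.055 ]
side
post 36 [ 0.555  -0.0348  0.1054] [ 0.5564 -0.0326  0.1047]
handle 38 [0.5431 0.2311 0.1479] [0.5446 0.2359 0.1462]
mark 61 [ 0.6991 -0.2556  0.0488] [ 0.7007 -0.2539  0.0483]
plug 26 [ 0.6664 -0.1083  0.0771] [ 0.6675 -0.108   0.0756]
bed 4687 ((0.5980883240699768, -0.1819581240415573), (0.46690821647644043, 0.3438672721385956), 0.005852445028722286)
rail 1305 [ 0.04513883  0.9989807   0.5848859  -0.20712082]
carr 422 [ 0.5756 -0.117   0.0533] [ 0.605  -0.1079  0.054 ]
```

View pics/c1.png

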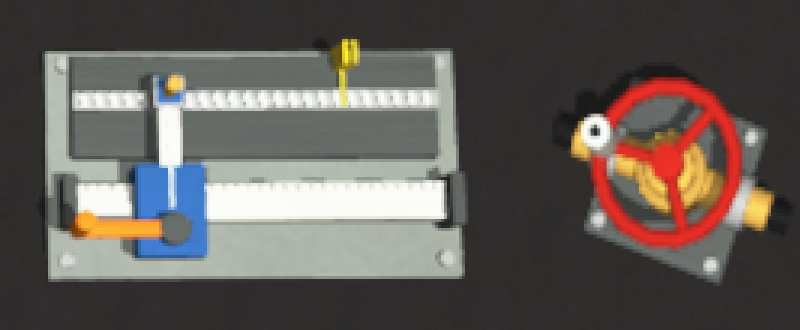

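Request:
drive_tool --pt "0.5 -1 0 0 0 -1" --pt "0.5 -1 0 0 0 -1" --pt "0.5 -1 0 0 0 -1" --pt "0.5 -1 0 0 0 -1" --pt "0.5 -1 0 0 0 -1" --claw 1 --newtons 40

```text
t: 3.32
eef_pos: [0.3018, 0.443, 0.2268]
ee_rot: [-3.141, 0.0, -0.83]
force: [-0.3, 0.4, -0.2]
width: 0.0875
```

The crop confirms it: red valve with its handle at upper left, orange lever pointing +y (locked), bench yaw about 0. Distances fit the given sizes: post to plug is (0.112,-0.075). On to the post.

Request:
drive_tool --pt "0.5 -1 0 0 0 -0.6" --pt "0.5 -1 0 0 0 -0.6" --pt "0.5 -1 0 0 0 -0.6" --pt "0.5 -1 0 0 0 -0.6" --pt "0.5 -1 0 0 0 -0.6"

```text
t: 3.95
eef_pos: [0.4018, 0.243, 0.2269]
ee_rot: [-3.141, 0.0, -1.142]
force: [1.2, 0.1, 0.6]
width: 0.0873
```

Request:
drive_tool --pt "0.6 -1 0 0 0 -0.8" --pt "0.6 -1 0 0 0 -0.8" --pt "0.6 -1 0 0 0 -0.8" --pt "0.6 -1 0 0 0 -0.8" --pt "0.6 -1 0 0 0 -0.8"

```text
t: 4.58
eef_pos: [0.522, 0.0429, 0.2269]
ee_rot: [-3.141, 0.0, -1.562]
force: [0.1, 0.4, 0.3]
width: 0.088
```

Request:
drive_tool --pt "0.4 -0.95 0 0 0 0" --pt "0.39 -0.95 0 0 0 0" --pt "0 0 0 0 0 0" --pt "0 0 -1 0 0 0"

```text
t: 5.08
eef_pos: [0.5551, -0.0317, 0.1888]
ee_rot: [-3.135, 0.001, -1.56]
force: [-0.1, 0.3, -1.3]
width: 0.0877
```

Request:
drive_tool --pt "0 0 -1 0 0 0" --pt "0 0 -1 0 0 0" --pt "0 0 -0.8 0 0 0" --pt "0 0 0 0 0 0"

```text
t: 5.58
eef_pos: [0.551, -0.0316, 0.0726]
ee_rot: [3.137, -0.001, -1.559]
force: [-0.3, -0.1, 0.8]
width: 0.0876
```

Request:
drive_tool --pt "0 0 0 0 0 0" --pt "0 0 0 0 0 0" --pt "0 0 0 0 0 0" --pt "0 0 0 0 0 0" --pt "0 0 0 0 0 0" --claw 0

```text
t: 6.2
eef_pos: [0.553, -0.0318, 0.0748]
ee_rot: [-3.141, 0.0, -1.56]
force: [-0.1, 0.7, 0.6]
width: 0.0435
```

Request:
drive_tool --pt "0 0 0 0 0 0" --pt "0 0 0 0 0 0" --pt "0 0 0 0 0 0" --pt "0 0 0 0 0 0" --pt "0 0 0 0 0 0"

```text
t: 6.82
eef_pos: [0.5529, -0.0317, 0.0745]
ee_rot: [3.142, -0.0, -1.559]
force: [0.5, -0.2, -1.7]
width: 0.0152
```

```bash
python3 - <<'E'
from h import *
s=arm.get_state(); print(s["eef_pos"],s["width"],s["force"])
im,_=save("side","s3"); cv2.imwrite("pics/s3c.png",cv2.resize(im[170:370,250:470,::-1],(660,600),interpolation=3))
E
```

```text
[ 0.55289461 -0.03173084  0.07449288] 0.015231841686406724 [ 0.53220109 -0.21909255 -1.71079179]
```

View pics/s3c.png

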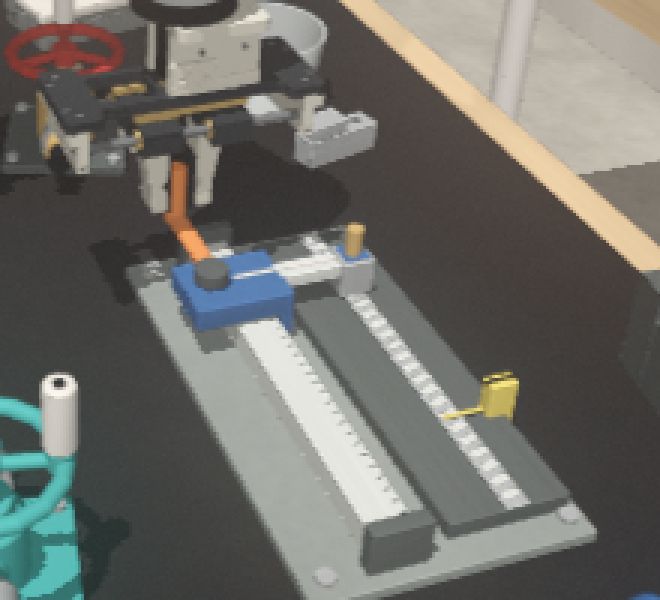

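The view shows the fingers around the orange post, and the width of 15 mm matches the post. Now I swing it open along its arc.

Request:
drive_tool --pt "-0.445 -0.055 0 0 0 0" --pt "-0.42 -0.16 0 0 0 0" --pt "-0.37 -0.25 0 0 0 0" --pt "-0.3 -0.335 0 0 0 0" --pt "-0.21 -0.395 0 0 0 0" --newtons 28

```text
t: 7.5
eef_pos: [0.4853, -0.0789, 0.0748]
ee_rot: [-3.137, 0.001, -1.558]
force: [10.8, 0.7, -12.1]
width: 0.0152
```

Request:
drive_tool --pt "0 0 0 0 0 0" --pt "0 0 0 0 0 0"

```text
t: 7.75
eef_pos: [0.4846, -0.0795, 0.0747]
ee_rot: [-3.139, 0.0, -1.559]
force: [5.7, -1.5, -6.6]
width: 0.0153
```

```bash
python3 - <<'E'
from h import *
for c in("top","side"): look(c,c+"4",post=(.483,-.08))
im=cv2.imread("pics/side4.png"); cv2.imwrite("pics/s4c.png",cv2.resize(im[170:370,250:470],(660,600),interpolation=3))
E
```

```text
post 0
handle 66 [0.5418 0.2371 0.1493] [0.5424 0.2371 0.1487]
mark 51 [ 0.6967 -0.2522  0.05  ] [ 0.6978 -0.2527  0.0494]
plug 24 [ 0.6645 -0.1163  0.0788] [ 0.664  -0.1158  0.0772]
post 39 [ 0.4865 -0.091   0.1058] [ 0.486  -0.0884  0.1049]
handle 0
mark 61 [ 0.6991 -0.2552  0.0492] [ 0.7004 -0.2542  0.0481]
plug 25 [ 0.6675 -0.1198  0.0763] [ 0.6675 -0.1188  0.0752]
```

View pics/s4c.png

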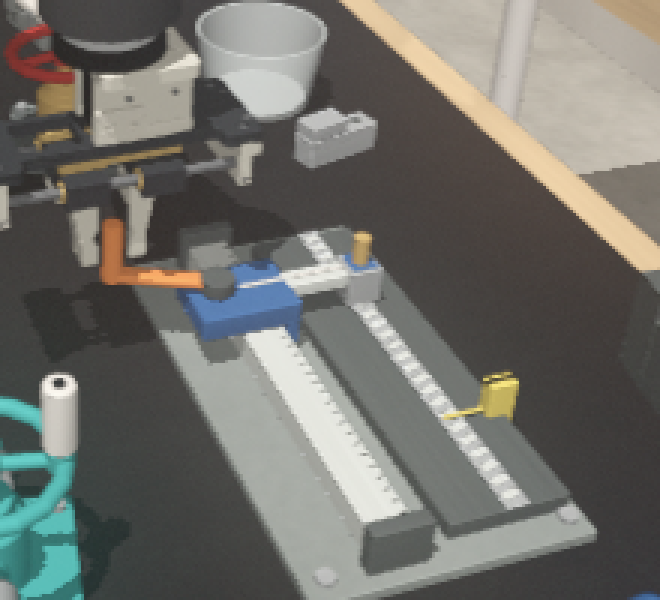

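The lever is at its open stop (about 1.18 rad) and the carriage slid about 10 mm along. The post slipped about 8 mm along the pads. I'll re-grip with the jaws along the lever's tangent, so that drag and swing are held positively.

Request:
drive_tool --pt "0 0 0 0 0 0" --pt "0 0 0 0 0 0" --pt "0 0 0 0 0 0" --pt "0 -0.1 0 0 0 0" --pt "0 -0.11 0 0 0 1" --claw 0.55

```text
t: 8.48
eef_pos: [0.483, -0.0882, 0.0746]
ee_rot: [3.142, 0.0, -1.453]
force: [-0.9, -1.1, -1.0]
width: 0.0479
```

Request:
drive_tool --pt "0 0 0 0 0 1" --pt "0 0 0 0 0 1" --pt "0 0 0 0 0 1" --pt "0 0 0 0 0 1" --pt "0 0 0 0 0 1"

```text
t: 9.1
eef_pos: [0.483, -0.0882, 0.0746]
ee_rot: [3.141, 0.0, -0.928]
force: [-0.2, 0.7, -0.3]
width: 0.0483
```

Request:
drive_tool --pt "0 0 0 0 0 1" --pt "0 0 0 0 0 1" --pt "0 0 0 0 0 1" --pt "0 0 0 0 0 1" --pt "0 0 0 0 0 1"

```text
t: 9.72
eef_pos: [0.483, -0.0882, 0.0746]
ee_rot: [3.142, 0.0, -0.404]
force: [0.9, 0.0, -0.0]
width: 0.0485
```

```bash
python3 - <<'E'
from h import *
for c in("top","side"): look(c,c+"5",post=(.483,-.08))
s=arm.get_state(); print(s["eef_pos"],s["ee_rot"],s["width"],s["q"])
E
```

```text
post 0
handle 67 [0.5419 0.237  0.1491] [0.5416 0.2373 0.1481]
mark 48 [ 0.6976 -0.2527  0.0499] [ 0.6981 -0.2527  0.0492]
plug 24 [ 0.6641 -0.1166  0.078 ] [ 0.6646 -0.1165  0.0774]
post 0
handle 0
mark 62 [ 0.6998 -0.2553  0.0486] [ 0.7006 -0.2541  0.0479]
plug 25 [ 0.6666 -0.1197  0.0766] [ 0.668  -0.1177  0.0756]
[ 0.48301847 -0.08812838  0.0745697 ] [ 3.14152352e+00  6.62534179e-05 -4.06351681e-01] 0.04810489641583158 [ 2.20869932e-01  2.17894861e-01 -5.85210085e-01  2.46016614e-05
 -7.67785595e-01  9.43557016e-01]
```

Request:
drive_tool --pt "0 0 0 0 0 0.4" --pt "0 0 0 0 0 0" --pt "0 0 0 0 0 0" --pt "0 0 0 0 0 0" --pt "0 0 0 0 0 0" --claw 0 --newtons 30

```text
t: 10.45
eef_pos: [0.4831, -0.0879, 0.0746]
ee_rot: [-3.142, -0.0, -0.366]
force: [-0.0, -0.1, -1.1]
width: 0.0153
```

Request:
drive_tool --pt "0 -0.2 0 0 0 0" --pt "0 -0.5 0 0 0 0" --pt "0 -0.6 0 0 0 0" --pt "0 -0.6 0 0 0 0" --pt "0 -0.6 0 0 0 0"

```text
t: 11.08
eef_pos: [0.483, -0.1889, 0.0746]
ee_rot: [-3.141, 0.0, -0.366]
force: [0.3, 2.3, 1.1]
width: 0.0153
```

Request:
drive_tool --pt "0 -0.4 0 0 0 0" --pt "0 -0.3 0 0 0 0" --pt "0 -0.1 0 0 0 0" --pt "0 0 0 0 0 0"

```text
t: 11.58
eef_pos: [0.4832, -0.2202, 0.0746]
ee_rot: [3.141, -0.0, -0.366]
force: [0.6, -1.0, -0.7]
width: 0.0152
```

```bash
python3 - <<'E'
from h import *
for c in("top","side"): look(c,c+"6",post=(.483,-.22))
s=arm.get_state(); print(s["eef_pos"],s["ee_rot"],s["width"],s["force"])
im=cv2.imread("pics/top6.png"); cv2.imwrite("pics/t6c.png",cv2.resize(im[110:240,310:500],(760,520),interpolation=3))
E
```

```text
post 0
handle 66 [0.5419 0.2368 0.1495] [0.5422 0.2372 0.1491]
mark 75 [ 0.6922 -0.2504  0.0509] [ 0.6827 -0.2492  0.0501]
plug 24 [ 0.6646 -0.2482  0.0782] [ 0.6644 -0.2488  0.0781]
post 0
handle 36 [0.5441 0.2313 0.1475] [0.5452 0.2332 0.1458]
mark 130 [ 0.6792 -0.2587  0.05  ] [ 0.6849 -0.2531  0.0502]
plug 35 [ 0.6665 -0.2515  0.077 ] [ 0.6671 -0.2504  0.0762]
[ 0.48317881 -0.21983385  0.0745753 ] [ 3.14139577e+00 -2.02179190e-04 -3.65312545e-01] 0.015281813281592999 [ 0.166956   -0.96694949  0.24401276]
```

View pics/t6c.png

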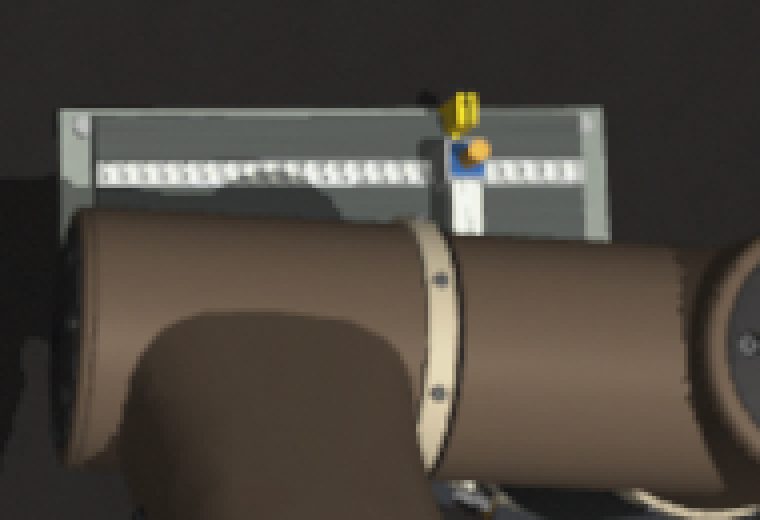

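The top view shows the plug (478,150 in the crop) about 4 mm short of the mark's line, and both cameras agree. I'll move 4 mm more, then swing about the pivot while turning the hand with the lever.

Request:
drive_tool --pt "0 -0.1 0 0 0 0" --pt "0 0 0 0 0 0" --pt "0 0 0 0 0 0"

```text
t: 12.05
eef_pos: [0.4832, -0.2238, 0.0746]
ee_rot: [-3.142, -0.0, -0.365]
force: [-0.0, 0.4, 0.1]
width: 0.0153
```

Request:
drive_tool --pt "0.078 0.17 0 0 0 -0.955" --pt "0.092 0.163 0 0 0 -0.955" --pt "0.11 0.152 0 0 0 -0.955" --pt "0.122 0.142 0 0 0 -0.955"

```text
t: 12.55
eef_pos: [0.4996, -0.1988, 0.0746]
ee_rot: [-3.141, -0.001, -0.769]
force: [1.9, -0.1, -1.3]
width: 0.0154
```

Request:
drive_tool --pt "0.138 0.128 0 0 0 -0.955" --pt "0.15 0.112 0 0 0 -0.955" --pt "0.158 0.098 0 0 0 -0.955" --pt "0 0 0 0 0 0"

```text
t: 13.05
eef_pos: [0.5179, -0.1851, 0.0746]
ee_rot: [-3.141, -0.001, -1.064]
force: [3.7, -0.1, -1.2]
width: 0.015
```

```bash
python3 - <<'E'
from h import *
for c in("top","side"): look(c,c+"7",post=(.52,-.19))
s=arm.get_state(); print(s["eef_pos"],s["ee_rot"],s["width"],s["force"])
E
```

```text
post 0
handle 67 [0.5421 0.2369 0.1483] [0.5423 0.2374 0.1481]
mark 68 [ 0.6933 -0.2509  0.0507] [ 0.6866 -0.2522  0.0499]
plug 24 [ 0.6644 -0.2522  0.0781] [ 0.6646 -0.252   0.0773]
post 9 [ 0.5222 -0.1947  0.1032] [ 0.5206 -0.1962  0.1056]
handle 36 [0.544  0.2316 0.1482] [0.5453 0.2369 0.1457]
mark 146 [ 0.6792 -0.2594  0.0499] [ 0.6849 -0.2543  0.05  ]
plug 35 [ 0.6668 -0.2546  0.0767] [ 0.6665 -0.2533  0.0758]
[ 0.51765482 -0.18527085  0.07463415] [-3.14048742e+00 -6.27440268e-04 -1.06304214e+00] 0.015496103493928963 [ 4.46913304  0.18611348 -1.8228164 ]
```

The carriage is within about 0.5 mm. Next, finish the swing with a small press against the stop.

Request:
drive_tool --pt "0.17 0.082 0 0 0 -0.955" --pt "0.175 0.062 0 0 0 -0.955" --pt "0.182 0.048 0 0 0 -0.955" --pt "0.185 0.028 0 0 0 -0.955" --pt "0.188 0.01 0 0 0 -0.955" --newtons 45

```text
t: 13.78
eef_pos: [0.5532, -0.176, 0.0747]
ee_rot: [-3.141, 0.0, -1.567]
force: [2.3, 0.2, -1.0]
width: 0.0151
```

Request:
drive_tool --pt "0.05 0 0 0 0 0" --pt "0.05 0 0 0 0 0" --pt "0 0 0 0 0 0" --pt "0 0 0 0 0 0"

```text
t: 14.28
eef_pos: [0.5538, -0.1762, 0.0745]
ee_rot: [3.137, 0.0, -1.563]
force: [-7.8, 2.8, 7.7]
width: 0.0151
```

```bash
python3 - <<'E'
from h import *
for c in("top","side"): look(c,c+"8",post=(.553,-.18))
s=arm.get_state(); print(s["eef_pos"],s["ee_rot"],s["width"],s["force"])
E
```

```text
post 1 [ 0.5539 -0.1703  0.1061] [ 0.5539 -0.1703  0.1061]
handle 66 [0.5419 0.2369 0.1499] [0.5421 0.2373 0.1469]
mark 0
plug 0
post 41 [ 0.5559 -0.183   0.1057] [ 0.5551 -0.1796  0.1059]
handle 39 [0.544  0.2321 0.1468] [0.545  0.236  0.1457]
mark 135 [ 0.6787 -0.2589  0.0499] [ 0.685  -0.2549  0.05  ]
plug 101 [ 0.5695 -0.1874  0.0782] [ 0.6104 -0.2197  0.0786]
[ 0.553745   -0.17622882  0.07440772] [ 3.13667820e+00  4.71527513e-04 -1.56259547e+00] 0.015336788086366028 [-7.63332411  2.14132455  7.03608477]
```

Request:
drive_tool --pt "-0.06 0 0 0 0 0" --pt "0 0 0 0 0 0" --pt "0 0 0 0 0 0" --pt "0 0 0 0 0 0" --claw 0.6

```text
t: 14.88
eef_pos: [0.5547, -0.1762, 0.0745]
ee_rot: [-3.142, -0.0, -1.565]
force: [0.2, 0.4, 0.4]
width: 0.0488
```

Request:
drive_tool --pt "0 0 0.8 0 0 0" --pt "0 0 1 0 0 0" --pt "0 0 1 0 0 0" --pt "0 0.5 0.4 0 0 0" --pt "0 1 0 0 0 0"

```text
t: 15.5
eef_pos: [0.5552, -0.1158, 0.2038]
ee_rot: [-3.139, 0.0, -1.568]
force: [0.5, -0.4, -1.1]
width: 0.0525
```

Request:
drive_tool --pt "0 1 0 0 0 0" --pt "0 1 0 0 0 0" --pt "0 1 0 0 0 0" --pt "0 1 0 0 0 0"

```text
t: 16.0
eef_pos: [0.554, 0.0457, 0.202]
ee_rot: [3.141, -0.0, -1.565]
force: [1.3, -0.0, -0.7]
width: 0.0528
```

```bash
python3 - <<'E'
from h import *
for c in("top","side"): 
    look(c,c+"9",post=(.553,-.18)); print(lm("clamp_post",c),lm("carriage_line",c),lm("mark",c))
s=arm.get_state(); print(s["eef_pos"],s["ee_rot"],s["width"])
im=cv2.imread("pics/top9.png"); cv2.imwrite("pics/t9c.png",cv2.resize(im[110:240,180:480],(800,347),interpolation=3))
E
```

```text
post 40 [ 0.5537 -0.1771  0.1065] [ 0.5538 -0.1772  0.1076]
handle 0
mark 86 [ 0.6909 -0.2499  0.051 ] [ 0.6845 -0.2527  0.0502]
plug 31 [ 0.6621 -0.2497  0.079 ] [ 0.609  -0.2137  0.0777]
[(0.81, [0.554, -0.178, 0.091]), (0.24, [0.587, -0.184, 0.002])] [(0.87, [0.666, -0.252, 0.055])] [(0.46, [0.696, -0.251, 0.01])]
post 41 [ 0.5553 -0.1821  0.106 ] [ 0.5552 -0.179   0.1047]
handle 36 [0.5444 0.2317 0.1466] [0.5451 0.2352 0.1461]
mark 135 [ 0.6788 -0.2589  0.05  ] [ 0.6851 -0.2538  0.05  ]
plug 80 [ 0.561  -0.187   0.0773] [ 0.611  -0.2187  0.0785]
[(0.18, [0.665, -0.249, 0.053])] [(0.74, [0.668, -0.25, 0.051]), (0.41, [0.545, 0.236, 0.105]), (0.21, [0.25, 0.33, 0.001])] [(0.67, [0.701, -0.254, 0.008]), (0.62, [0.666, -0.253, 0.052])]
[0.55441106 0.04325553 0.20235579] [ 3.14117214e+00 -1.10410370e-04 -1.56657450e+00] 0.052327015685212204
```

View pics/t9c.png

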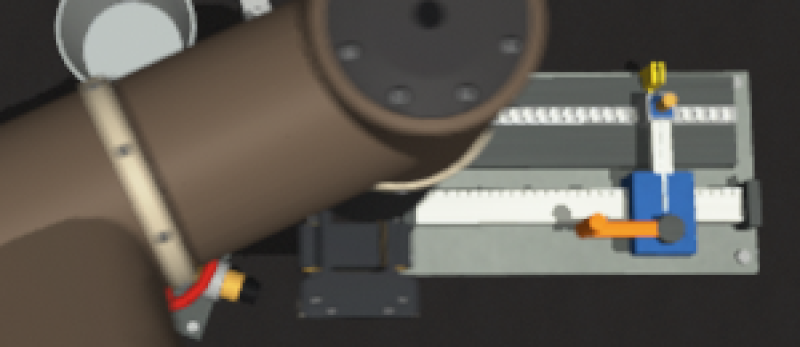

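Lever locked and carriage level, matching the depth measurements. Before gripping, I fit the wheel centre from the earlier top picture.

```bash
python3 - <<'E'
from h import *
for cam in("top","side"):
    im=cv2.imread(f"pics/{cam}2.png"); h=cv2.cvtColor(im,cv2.COLOR_BGR2HSV)
    m=((h[...,0]<6)|(h[...,0]>174))&(h[...,1]>170)&(h[...,2]>90)
    n,l,st,_=cv2.connectedComponentsWithStats(m.astype(np.uint8)); k=1+st[1:,4].argmax()
    for z in(.09,.1):
        q=np.array([at_z(cam,u,v,z)[:2] for v,u in np.argwhere(l==k)],np.float32)
        print(cam,z,len(q),cv2.minEnclosingCircle(q), cv2.fitEllipse(cv2.convexHull(q)))
E
```

```text
top 0.09 747 ((0.5337411165237427, 0.19408640265464783), 0.05337579548358917) ((0.5338045954704285, 0.19441251456737518), (0.10464098304510117, 0.10508573800325394), 121.22806549072266)Traceback (most recent call last):
  File "<stdin>", line 7, in <module>
  File "h.py", line 10, in at_z
    o=w(cam,[0,0,0]); r=unproj(cam,u,v,1.)-o; return o+r*(z-o[2])/r[2]
                        ~~~~~~^^^^^^^^^^^^
  File "h.py", line 7, in unproj
    c=arm.get_calibration(cam); K=np.array(c["mtx"])
ValueError: time passes only in moves, steps and waits
```

Request:
drive_tool --pt "-0.05 1 0 0 0 0" --pt "-0.05 1 0 0 0 0" --pt "-0.05 1 0 0 0 0" --pt "-0.05 1 0 0 0 0" --pt "-0.05 0.73 0 0 0 0"

```text
t: 17.02
eef_pos: [0.5447, 0.2338, 0.2025]
ee_rot: [3.142, -0.0, -1.566]
force: [0.1, 0.2, -1.0]
width: 0.0525
```

Request:
drive_tool --pt "0 0 0 0 0 0" --pt "0 0 0 0 0 0"

```text
t: 17.27
eef_pos: [0.5446, 0.2323, 0.2024]
ee_rot: [3.141, -0.0, -1.566]
force: [0.6, -1.0, -0.8]
width: 0.0521
```

Request:
drive_tool --pt "-0.04 0.14 -0.5 0 0 0" --pt "0 0 -0.9 0 0 0" --pt "0 0 -0.9 0 0 0" --pt "0 0 0 0 0 0"

```text
t: 17.77
eef_pos: [0.5416, 0.2363, 0.1082]
ee_rot: [3.137, -0.003, -1.568]
force: [0.2, 0.2, 0.7]
width: 0.0528
```

Request:
drive_tool --pt "0 0 0 0 0 0" --pt "0 0 0 0 0 0" --pt "0 0 0 0 0 0" --pt "0 0 0 0 0 0" --pt "0 0 0 0 0 0" --claw 0 --newtons 30

```text
t: 18.4
eef_pos: [0.5432, 0.2388, 0.1112]
ee_rot: [-3.141, 0.0, -1.565]
force: [-2.8, -0.1, 4.8]
width: 0.0196
```

```bash
python3 - <<'E'
from h import *
s=arm.get_state(); print(s["t"],s["eef_pos"],s["ee_rot"],s["width"],s["force"])
look("side","s10")
E
```

```text
18.4 [0.54317847 0.23884944 0.11124582] [-3.14091291e+00  3.52084669e-04 -1.56538071e+00] 0.019570241107286244 [-2.83441686 -0.08308635  4.76898038]
post 0
handle 147 [0.5485 0.2288 0.1492] [0.5469 0.2355 0.1501]
mark 139 [ 0.6783 -0.2587  0.0499] [ 0.6851 -0.2548  0.05  ]
plug 79 [ 0.5628 -0.1864  0.0772] [ 0.6107 -0.219   0.0784]
```

Handle gripped (width 19.6 mm). Now clockwise; the stop should come after about 97° or 277°.

Request:
drive_tool --pt "0.362 -0.142 0 0 0 0" --pt "0.292 -0.26 0 0 0 0" --pt "0.188 -0.342 0 0 0 0" --pt "0.058 -0.388 0 0 0 0" --pt "-0.022 -0.195 0 0 0 0"

```text
t: 19.08
eef_pos: [0.5753, 0.185, 0.111]
ee_rot: [3.137, -0.0, -1.567]
force: [-19.1, 7.6, 16.9]
width: 0.0194
```

Request:
drive_tool --pt "0 0 0 0 0 0" --pt "0 0 0 0 0 0"

```text
t: 19.32
eef_pos: [0.5752, 0.1849, 0.1111]
ee_rot: [3.137, -0.001, -1.566]
force: [-15.6, 0.8, 15.1]
width: 0.0196
```

Request:
drive_tool --pt "-0.075 0 0 0 0 0" --pt "-0.035 -0.132 0 0 0 0" --pt "0 0 0 0 0 0" --pt "0 0 0 0 0 0"

```text
t: 19.82
eef_pos: [0.5737, 0.1805, 0.1112]
ee_rot: [-3.141, 0.001, -1.565]
force: [-3.9, 2.1, 8.6]
width: 0.0196
```

Request:
drive_tool --pt "-0.052 -0.127 0 0 0 0" --pt "0 0 0 0 0 0" --pt "0 0 0 0 0 0"

```text
t: 20.2
eef_pos: [0.5735, 0.1798, 0.1113]
ee_rot: [-3.137, 0.007, -1.565]
force: [-1.7, 16.8, 0.5]
width: 0.0194
```

The wheel is at its stop: 17 N of resistance after about 97°, matching the base yaw of -19° seen from the pipe. The fitted centre is (0.531, 0.195). I take off the press and start two turns CCW in 24° steps.

Request:
drive_tool --pt "0.052 0.127 0 0 0 0" --pt "0 0 0 0 0 0"

```text
t: 20.45
eef_pos: [0.574, 0.1814, 0.1112]
ee_rot: [-3.141, 0.001, -1.565]
force: [-4.4, 3.7, 7.8]
width: 0.0192
```

Request:
drive_tool --pt "0.057 0.464 0 0 0 0" --pt "-0.137 0.448 0 0 0 0" --pt "-0.307 0.353 0 0 0 0" --pt "-0.424 0.198 0 0 0 0" --pt "-0.468 0.008 0 0 0 0"

```text
t: 21.08
eef_pos: [0.5235, 0.24, 0.1112]
ee_rot: [-3.139, 0.001, -1.565]
force: [3.9, -6.5, 5.9]
width: 0.0193
```

Request:
drive_tool --pt "0 0 0 0 0 0"

```text
t: 21.2
eef_pos: [0.5218, 0.2394, 0.1112]
ee_rot: [-3.141, 0.001, -1.565]
force: [-1.8, 0.6, 6.9]
width: 0.0193
```

Request:
drive_tool --pt "-0.43 -0.183 0 0 0 0" --pt "-0.319 -0.342 0 0 0 0" --pt "-0.152 -0.442 0 0 0 0" --pt "0.041 -0.466 0 0 0 0" --pt "0.227 -0.409 0 0 0 0"

```text
t: 21.82
eef_pos: [0.4975, 0.1653, 0.1113]
ee_rot: [-3.14, 0.002, -1.565]
force: [3.8, 7.2, 0.4]
width: 0.0196
```

Request:
drive_tool --pt "0.373 -0.281 0 0 0 0" --pt "0.456 -0.105 0 0 0 0" --pt "0.459 0.089 0 0 0 0" --pt "0.383 0.268 0 0 0 0" --pt "0.241 0.401 0 0 0 0"

```text
t: 22.45
eef_pos: [0.5736, 0.1797, 0.111]
ee_rot: [3.14, -0.001, -1.567]
force: [-14.0, 2.0, 19.6]
width: 0.0193
```

Request:
drive_tool --pt "0 0 0 0 0 0"

```text
t: 22.58
eef_pos: [0.574, 0.1812, 0.1111]
ee_rot: [3.141, 0.0, -1.565]
force: [-5.6, 4.7, 12.2]
width: 0.0191
```

```bash
python3 - <<'E'
from h import *
s=arm.get_state(); print(s["t"],s["eef_pos"],s["width"],s["force"])
im,d,*_=look("side","s11"); cv2.imwrite("pics/s11c.png",cv2.resize(im[120:260,190:390,::-1],(800,560),interpolation=3))
E
```

```text
22.575 [0.57400382 0.18122346 0.11114532] 0.019099859316616945 [-5.64716197  4.73194306 12.20608812]
post 0
handle 37 [0.5538 0.1747 0.1495] [0.5687 0.1788 0.15  ]
mark 138 [ 0.6787 -0.2589  0.0501] [ 0.6856 -0.2541  0.0501]
plug 77 [ 0.5627 -0.1871  0.0768] [ 0.6113 -0.2192  0.0782]
```

View pics/s11c.png

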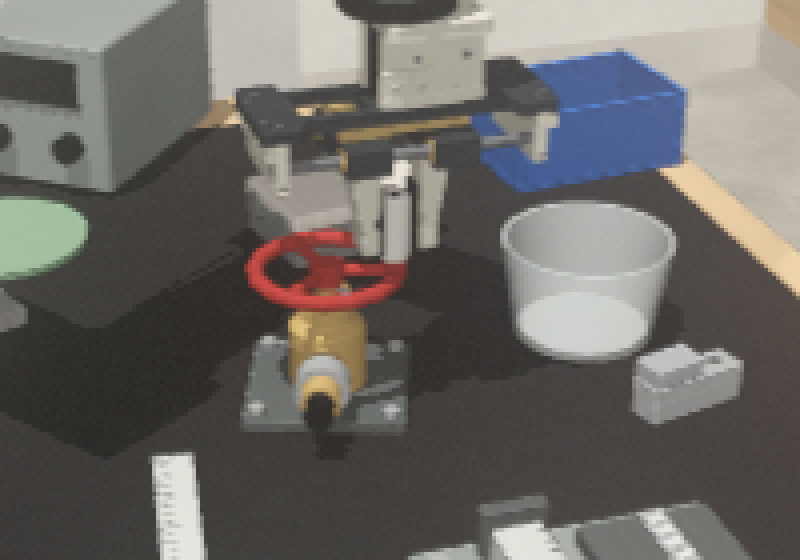

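After one turn the white handle (397,215 in the crop) is still between the fingers. Now the second turn.

Request:
drive_tool --pt "0.057 0.464 0 0 0 0" --pt "-0.137 0.448 0 0 0 0" --pt "-0.307 0.353 0 0 0 0" --pt "-0.424 0.198 0 0 0 0" --pt "-0.468 0.008 0 0 0 0"

```text
t: 23.25
eef_pos: [0.5241, 0.24, 0.1112]
ee_rot: [-3.139, 0.001, -1.565]
force: [3.7, -3.2, 7.2]
width: 0.0192
```

Request:
drive_tool --pt "-0.43 -0.183 0 0 0 0" --pt "-0.319 -0.342 0 0 0 0" --pt "-0.152 -0.442 0 0 0 0" --pt "0.041 -0.466 0 0 0 0" --pt "0.227 -0.409 0 0 0 0"

```text
t: 23.88
eef_pos: [0.4976, 0.1651, 0.1113]
ee_rot: [-3.141, 0.001, -1.565]
force: [3.0, 5.6, 1.5]
width: 0.0193
```

Request:
drive_tool --pt "0.373 -0.281 0 0 0 0" --pt "0.456 -0.105 0 0 0 0" --pt "0.459 0.089 0 0 0 0" --pt "0.383 0.268 0 0 0 0" --pt "0.241 0.401 0 0 0 0"

```text
t: 24.5
eef_pos: [0.5737, 0.1798, 0.111]
ee_rot: [3.139, -0.001, -1.567]
force: [-14.1, 2.1, 19.6]
width: 0.0195
```

Request:
drive_tool --pt "0 0 0 0 0 0" --pt "0 0 0 0 0 0" --pt "0 0 0 0 0 0" --pt "0 0 0 0 0 0"

```text
t: 25.0
eef_pos: [0.5738, 0.1806, 0.1111]
ee_rot: [3.141, 0.001, -1.566]
force: [-5.6, 3.7, 12.1]
width: 0.0196
```

```bash
python3 - <<'E'
from h import *
s=arm.get_state(); print(s["t"],s["eef_pos"],s["width"],s["force"])
for c in ("side","top"): look(c,c+"12"); print(lm("carriage_line",c),lm("mark",c),lm("clamp_post",c))
im=cv2.imread("pics/side12.png"); cv2.imwrite("pics/s12c.png",cv2.resize(im[120:360,190:450],(650,600),interpolation=3))
E
```

```text
25.0 [0.573796   0.18064069 0.11113403] 0.019585923644533394 [-5.57104046  3.67042731 12.0963556 ]
post 0
handle 32 [0.5506 0.1743 0.1498] [0.5679 0.1809 0.1499]
mark 125 [ 0.6796 -0.259   0.05  ] [ 0.6848 -0.2545  0.05  ]
plug 76 [ 0.5618 -0.1868  0.0777] [ 0.6109 -0.2195  0.078 ]
[(0.98, [0.664, -0.25, 0.055])] [(0.6, [0.699, -0.256, 0.008]), (0.54, [0.251, 0.333, -0.001])] [(0.69, [0.556, -0.178, 0.09])]
post 0
handle 0
mark 74 [ 0.6923 -0.2503  0.0512] [ 0.684 -0.252  0.05 ]
plug 33 [ 0.6621 -0.2494  0.0778] [ 0.6085 -0.2136  0.0771]
[(0.86, [0.667, -0.251, 0.058])] [(0.51, [0.696, -0.255, 0.011])] [(0.68, [0.554, -0.179, 0.091])]
```

View pics/s12c.png

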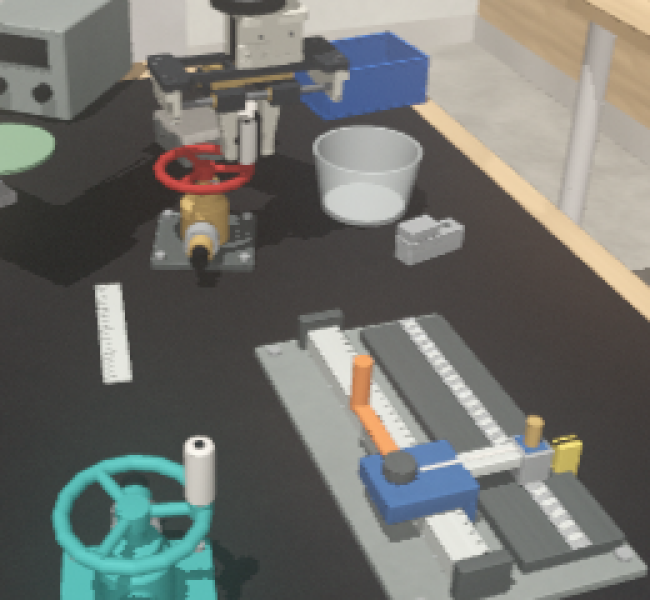

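The handle is still held, with the lever locked along +y. One narrow check of the plug against the mark, then hand in if it's within 4 mm.

```bash
python3 - <<'E'
from h import *
dd=[]
for c in("top","side"):
    im,d=arm.grab_frame(c); P=cloud(c,d); z=P[...,2]
    f=lambda m:np.nanmedian(P[m],0)
    a=near(P,(.6655,-.2525),.016)&(z>.073)&(z<.085); b=near(P,(.6985,-.2535),.014)&(z>.044)&(z<.056)
    print(c,a.sum(),f(a).round(4),b.sum(),f(b).round(4)); dd.append(f(a)[1]-f(b)[1])
s=arm.get_state(); print(dd,s["eef_pos"],s["width"],np.abs(s["qd"]).max())
if max(map(abs,dd))<.004: arm.job_done(); print("handed in")
E
```

```text
top 24 [ 0.6642 -0.2519  0.079 ] 47 [ 0.6977 -0.252   0.0503]
side 33 [ 0.6671 -0.2544  0.0766] 62 [ 0.6991 -0.256   0.0491]
[np.float64(0.0001874893873615724), np.float64(0.001629518760515869)] [0.57376998 0.18060376 0.11114045] 0.019079144283539226 0.0014866660840736397
the job is handed in; nothing more can be done
handed in
```

I finished every step and handed the job in at about 25 s; no verdict was reported, so success is not confirmed.

- **Carriage:** I opened the clamp lever, drew the carriage to the mark and swung the lever back onto its locked stop. The last depth check put its line 0.2 mm (top camera) and 1.6 mm (side camera) from the mark.
- **Valve:** I turned the red wheel clockwise to its stop, where it resisted with about 17 N after 97°. I then led it two full turns back in 24° steps. The hand ended within about 1 mm of where it stood at the stop.
- **Grip:** It is still holding the handle at 30 N with a finger gap of about 19 mm. The arm is at rest.

**Checks that disagreed:** The coarser landmark network put the carriage line 4 to 6 mm from the mark at the end, but it is only good to about 4 mm, so I relied on the depth check. On the first swing open, the post slipped about 8 mm along the pads and the carriage moved about 10 mm; I gripped it again before going on. I did not measure the loose things after the moves, but nothing touched them and the ones visible in the last view looked unmoved.

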